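# Put the tea tins back into their rows by height

## Robot

A 6-joint arm with a two-finger parallel gripper is mounted at the origin on the work surface. World frame = base frame: x ahead of the robot, y to its left, z up, the work surface at z = 0. Lengths are in m, angles in degrees, forces in N, time in s.
With the tool pointing down it reaches from about 0.325 to 0.85 m from the base axis. Payload 4.4 kg.
Tool frame: the origin (TCP) lies at the very end of the fingers, on their centre line; the grasp point (between the pads) lies 19 mm behind it (arm.hold_point_z is the distance from the TCP to the grasp point, in m); z points along the fingers, y is the line along which they close (so a half turn about z gives the same grasp; the last joint's range is limited). The gripper opens to 94 mm and grips with 3 to 60 N. Pads are 16 mm wide; open, the fingers measure 119 mm over their backs; the gripper's body (75 mm by 177 mm) begins 78 mm behind the grasp point.
Start: joints at [-79.612, 11.837, 88.321, -0, 79.842, -8.623], TCP at [0.187, -0.544, 0.205] pointing down, gripper open.
Joint ranges: [-156.59, 156.59], [-49.26, 127.26], [12.9, 141.05], [-63.56, 243.56], [4.71, 150.69], [-161.64, 161.64]. Speed limits (degrees/s): [159.86, 159.86, 180, 180, 180, 180].

## Interface

Orientations are given as a 3x3 rotation matrix whose columns are the frame's x, y, z axes.
In Python, from plant import arm gives the robot as it stands.
- The arm moves only by the tool drive_tool, never from a script. Its argument "motion" is a list of rows, each a list of 3 entries, a list of its own where there are three numbers: the shift along the tool's x, y, z in units of 0.1 m (1.0 is 0.1 m), then the turn, a rotation vector about the tool's x, y, z in units of 30 degrees (1.0 is 30 degrees), then the opening, from 0 (shut) to 1 (fully open). In form: [[[dx, dy, dz], [ax, ay, az], fingers], ...]. A call has 1 to 8 rows; each row is the pose to reach, as a shift and turn from the pose commanded when the call began, along the tool's axes at that moment; what a row does not reach only later rows make up. A row lasts 1/10 s, in which the tool goes at most 50 mm and 8.59 degrees, less where a joint would pass 70% of its speed; a pose out of reach is approached as far as the arm can. A call with a number of a shift or a turn outside -1 to 1 is refused whole. A call with a gripper value outside its range is refused whole. The fingers move at their own pace and stop on an object; "squeeze" is the grip in N (left out, the last holds). Time passes only in rows, so rows that repeat a pose let the fingers close. It gives the time, the measured TCP pose, the force, the opening and the grip force at its end, in the units of the state.
- arm.state(): the state, without advancing time (a new reading comes with each control period).
- arm.grab_frame(name): name is "side" or "top"; returns the picture (420x560x3 uint8, red, green, blue); there is no depth.
- arm.calibration(name): a dict with "fx", "fy", "cx", "cy" (pixels), "world_from_camera" (4x4, takes a point from camera to world coordinates). Camera axes: x right, y down, z forward; pixel columns grow to the right and rows downward; lengths in m; the calibration is good to about 2 mm. A picture is of the moment at which its call begins. calibration takes no time and is no camera call.
- arm.hand_in(): hands the job in; it is judged then, once.
The state is a dict: "clock": time; "joints": joint angles; "qvel": joint speeds; "tau": joint torques, N m; "eef_pos": TCP position; "ee_rot": TCP orientation; "wrist_force": force on the tool from outside, world axes, zero at the start; "torque": the same for the moment, N m; "grip_width": finger opening in m; "grasp_force": force on a finger pad.
Only numpy, scipy, OpenCV 4.12 (cv2) and the standard library are available. Lean on these libraries where they do the work, as an engineer would, in place of code of your own. Each camera call takes 0.05 s, during which the arm holds its last target. There are 200 camera calls.

## Task

Two metal tea tins have been left out on the table, a tall one and a short one. Put each into the free pocket at the far end of the tray that holds the tins of its own height: standing upright, flat on the pocket's floor, set down and not dropped.

Things in the scene. Friction and masses are not known exactly. Their poses are not given: they have to be found in the camera images.
- tin_tall: The stray tall metal tea tin standing upright on the table at the robot's right, outside the trays: a plain closed cylinder, 46 mm across and 110 mm high, about 100 to 190 g, with a slightly lighter lid. Origin: centre of its underside; z up. The short tin has the same diameter and finish and also stands outside the trays.
- tin_short: The stray short metal tea tin standing upright on the table at the robot's right, outside the trays: a plain closed cylinder, 46 mm across and 65 mm high, about 70 to 140 g, with a slightly lighter lid. Origin: centre of its underside; z up. The tall tin has the same diameter and finish and also stands outside the trays.
- place_tall (a point): Middle of the floor of the free pocket, at the end farthest from the robot, of the tray of tall (110 mm) tins: light wood, 218 x 76 mm, a row of three 66 mm square pockets 71 mm apart, floor 4 mm and walls 14 mm above the table. Two loose tins stand 71 and 142 mm back along -x. x: along the row, y: across, z: up. The like tray for the short tins is about 13 to 30 cm to one side, left or right.
- place_short (a point): Middle of the floor of the free pocket, at the end farthest from the robot, of the tray of short (65 mm) tins: light wood, 218 x 76 mm, a row of three 66 mm square pockets 71 mm apart, floor 4 mm and walls 14 mm above the table. Two loose tins stand 71 and 142 mm back along -x. x: along the row, y: across, z: up. The like tray for the tall tins is about 13 to 30 cm to one side, left or right.
Not all that is in view belongs to the job. Leave any yellow look-alike of the part that bears place_tall alone.

How it is judged (in metres and radians):
At the end, for the whole second after the job is handed in: Each of the two stray tins stands at rest and upright (within 7 degrees) on the floor of the free pocket of the tray with tins of its own height: its underside within 6 mm of the floor's height and its centre within 15 mm of the pocket's middle along and across the row (x of tin_tall in the frame of place_tall between -0.015 and 0.015 m and y of tin_tall in the frame of place_tall between -0.015 and 0.015 m and z of tin_tall in the frame of place_tall between -0.006 and 0.006 m and angle between each of tin_tall, tin_short's own z axis and vertical below 0.12 rad and linear speed of each of tin_tall, tin_short below 0.03 m/s and x of tin_short in the frame of place_short between -0.015 and 0.015 m and y of tin_short in the frame of place_short between -0.015 and 0.015 m and z of tin_short in the frame of place_short between -0.006 and 0.006 m); the robot touches nothing.
It fails at once if a tin is dropped or knocked flying (faster than 0.75 m/s while not in the fingers) ((contact force between tin_tall and the fingers below 0.05 N and linear speed of tin_tall above 0.75 m/s) or (contact force between tin_short and the fingers below 0.05 N and linear speed of tin_short above 0.75 m/s)).
It also fails if it takes over 64 s, if anything falls off the work surface, if the arm or the gripper's body presses on something with over 40 N, if the wrist force passes 120 N, or if a joint passes its speed limit or range.

## Working session

There is one attempt and no reset: what is moved stays moved. The work goes in short steps, Python scripts to look and compute and a tool call to move; the robot and the scene stay as the last step left them, time stands still between calls to the robot, and variables do not carry over. Pictures are saved under pics/ and viewed, at most 10 in all, crops included, and the job is handed in when it is done.

Besides the shell and the picture viewer there is one more tool, called after "Request:" as name(argument=value, ...), one argument or row to a line, values as JSON. drive_tool: Moves the arm, as the interface text tells. Its arguments: {"type":"object","properties":{"motion":{"type":"array","items":{"type":"array"}},"squeeze":{"type":"number"}},"required":["motion"]}

```bash
mkdir -p pics
python3 - <<'E'
from plant import arm
import cv2, numpy as np
s=arm.state(); print(s['clock'],s['eef_pos'],s['ee_rot'],s['grip_width'])
for n in('side','top'):
    cv2.imwrite(f'pics/{n}0.png',arm.grab_frame(n)[:,:,::-1])
    c=arm.calibration(n); print(n,c['fx'],c['fy'],c['cx'],c['cy']); print(np.round(c['world_from_camera'],4))
E
```

```text
0.0 [ 0.18713684 -0.54283572  0.20429167] [[ 9.45460443e-01  3.25736643e-01 -4.36583448e-04]
 [ 3.25736780e-01 -9.45457829e-01  2.24565541e-03]
 [ 3.18721015e-04 -2.26538964e-03 -9.99997383e-01]] 0.09406217543205256
side 385.69382107746105 385.69382107746105 278.5991813981422 209.3302233389716
[[-0.9967 -0.061   0.0532  0.3208]
 [-0.081   0.7705 -0.6323  0.5564]
 [-0.0024 -0.6345 -0.7729  0.7594]
 [ 0.      0.      0.      1.    ]]
top 531.9157603430857 531.9157603430857 292.40611702042196 209.54094625163467
[[ 0.0231 -0.9974  0.0681  0.2964]
 [-0.9992 -0.0253 -0.0311 -0.0074]
 [ 0.0327 -0.0674 -0.9972  1.1371]
 [ 0.      0.      0.      1.    ]]
```

View pics/side0.png

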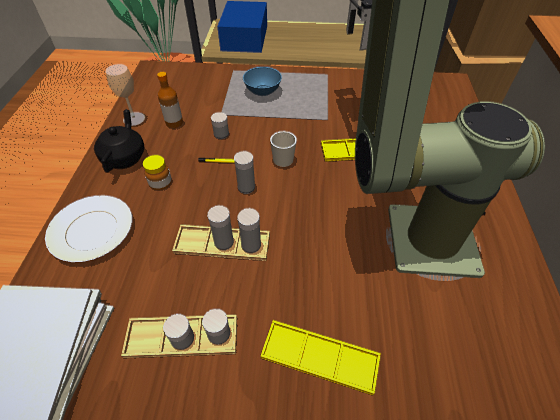

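View pics/top0.png

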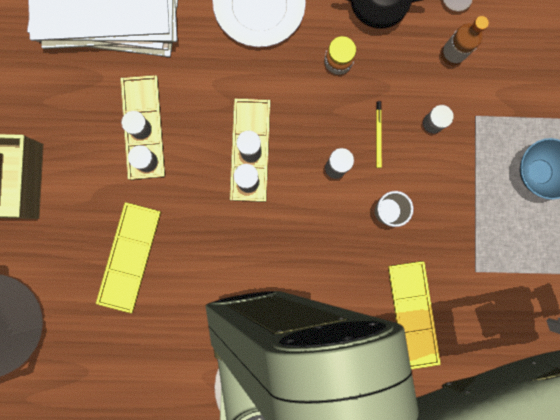

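The top view shows the stray tall tin at about (341,160) and the stray short tin at (440,118). The free pockets are at (253,115) in the tall tray and (140,93) in the short tray. In the side view the strays are at (245,158) and (220,119), with the free pockets at about (193,239) and (146,336).

```bash
cat > h.py <<'E'
import cv2, numpy as np
from plant import arm
def ray(n,p):
    c=arm.calibration(n); T=np.array(c['world_from_camera'])
    p=np.atleast_2d(p).astype(float)
    d=np.c_[(p[:,0]-c['cx'])/c['fx'],(p[:,1]-c['cy'])/c['fy'],np.ones(len(p))]@T[:3,:3].T
    return T[:3,3],d
def plane(n,p,z):
    o,d=ray(n,p); return (o+d*((z-o[2])/d[:,2])[:,None])[:,:2]
def tri(ps,pt):
    A=np.zeros((3,3));b=np.zeros(3);L=[]
    for n,p in(('side',ps),('top',pt)):
        o,d=ray(n,p); d=d[0]/np.linalg.norm(d[0]); P=np.eye(3)-np.outer(d,d); A+=P;b+=P@o;L.append((o,P))
    x=np.linalg.solve(A,b); return x,[np.linalg.norm(P@(x-o)) for o,P in L]
def comp(mask,seed,r=6):
    n,l,st,ce=cv2.connectedComponentsWithStats(mask.astype(np.uint8))
    w=l[seed[1]-r:seed[1]+r+1,seed[0]-r:seed[0]+r+1]; w=w[w>0]
    k=np.bincount(w).argmax(); return l==k,st[k],ce[k]
def lid(im,seed,t):
    hsv=cv2.cvtColor(im,cv2.COLOR_RGB2HSV); m=(hsv[...,2]>t)&(hsv[...,1]<60)
    m,st,ce=comp(m,seed,4); x,y,w,h,a=st
    return np.array([x+(w-1)/2,y+(h-1)/2]),st,ce
def woodmask(im):
    h=cv2.cvtColor(im,cv2.COLOR_RGB2HSV)
    return (h[...,0]>18)&(h[...,0]<34)&(h[...,1]>50)&(h[...,1]<200)&(h[...,2]>110)
E
python3 - <<'E'
from h import *
S=cv2.imread('pics/side0.png')[:,:,::-1].copy();T=cv2.imread('pics/top0.png')[:,:,::-1].copy()
for nm,s,t in(('tall',(244,157),(342,158)),('short',(219,118),(442,115)),('t1',(219,213),(249,142)),('t2',(249,217),(246,176)),('s1',(177,324),(134,122)),('s2',(215,320),(140,157))):
    for th in (170,):
        try:
            a=lid(S,s,th);b=lid(T,t,th); x,e=tri(a[0],b[0]); print(nm,a[0],a[1][2:],b[0],b[1][2:],np.round(x,4),np.round(e,4))
        except Exception as ex: print(nm,ex, S[s[1],s[0]],T[t[1],t[0]])
for n,im,ss in(('side',S,((193,239),(146,336))),('top',T,((253,115),(140,93)))):
    m=cv2.morphologyEx(woodmask(im).astype(np.uint8),cv2.MORPH_CLOSE,np.ones((5,5)))
    for s in ss:
        c,st,_=comp(m,s); ys,xs=np.nonzero(c); w=plane(n,np.c_[xs,ys],.014)
        r=cv2.minAreaRect((w*1000).astype(np.float32)); print(n,s,st,im[s[1],s[0]],np.round(r[0],1),np.round(r[1],1),r[2]); print(np.round(cv2.boxPoints(r)).tolist())
        h=cv2.convexHull(np.c_[xs,ys].astype(np.int32)); print(cv2.approxPolyDP(h,5,True)[:,0].tolist())
E
```

```text
tall [243. 157.] [ 19  13 190] [341.5 159.5] [ 24  24 458] [ 0.4664 -0.133   0.1105] [0.0005 0.0005]
short [218.5 116.5] [ 16  10 118] [441.5 115.5] [ 22  22 398] [ 0.571  -0.3437  0.0666] [0.0006 0.0006]
t1 [218. 213.] [ 21  17 271] [248.  141.5] [ 25  24 475] [0.495  0.0498 0.1153] [0.0011 0.0011]
t2 [248. 216.] [ 21  17 280] [245.5 175.5] [ 26  24 481] [0.4292 0.0528 0.1152] [0.0005 0.0005]
s1 [175.  325.5] [ 25  24 465] [132.5 121.5] [ 24  24 440] [0.5381 0.2855 0.07  ] [0.0007 0.0007]
s2 [214. 320.] [ 25  23 453] [139.5 156.5] [ 24  24 450] [0.4678 0.2689 0.0692] [0.0004 0.0004]
side (193, 239) [ 172  224   97   34 1544] [221 192 118] [498.5  54.1] [ 83.6 217.2] 89.30962371826172
[[389.0, 14.0], [607.0, 11.0], [608.0, 95.0], [390.0, 97.0]]
[[268, 231], [265, 257], [172, 250], [181, 224]]
side (146, 336) [ 121  315  116   42 2570] [217 190 114] [539.6 281.8] [217.3  78.8] 6.419560432434082
[[427.0, 309.0], [436.0, 231.0], [652.0, 255.0], [643.0, 333.0]]
[[236, 316], [234, 353], [121, 355], [130, 318]]
top (253, 115) [ 230   98   41  104 2476] [236 228 159] [499.4  51.6] [ 78.3 220.5] 89.18920135498047
[[389.0, 14.0], [609.0, 11.0], [610.0, 89.0], [390.0, 92.0]]
[[269, 100], [266, 200], [230, 199], [234, 99]]
top (140, 93) [ 120   75   45  105 2604] [234 232 160] [540.8 280.3] [219.3  78.7] 6.578908443450928
[[427.0, 307.0], [436.0, 229.0], [654.0, 254.0], [645.0, 332.0]]
[[163, 176], [127, 176], [120, 78], [157, 77]]
```

Run:
```python
from h import *
# tray far corners in two views (side left edge / top upper edge)
for nm,a,b in(('tallfar+y',(172,250),(234,99)),('tallfar-y',(181,224),(269,100)),('shortfar+y',(121,355),(120,78)),('shortfar-y',(130,318),(157,77))):
    x,e=tri(a,b);print(nm,np.round(x,4),np.round(e,4))
# pocket floor height: inner far corner lines are coarse; rim check only
for nm,p in(('bottlebase',(173,122)),('mugbase',(284,164)),('jarbase',(158,187)),('glassbase',(134,120))): print(nm,plane('side',p,0).round(3))
print('bottletop',tri((163,75),(482,22))[0].round(3),'jar',tri((154,163),(343,48))[0].round(3))
R=arm.state()['ee_rot'];p=arm.state()['eef_pos']
print('yaw',np.degrees(np.arctan2(R[1,0],R[0,0])))
print('to short hover',R.T@(np.array([.571,-.344,.20])-p)/.1)
```

```text
tallfar+y [0.6064 0.088  0.0159] [0. 0.]
tallfar-y [0.605  0.013  0.0166] [0.0014 0.0014]
shortfar+y [0.6427 0.3303 0.0171] [0.0009 0.0009]
shortfar-y [0.6507 0.2542 0.0113] [0.0005 0.0005]
bottlebase [[ 0.732 -0.392]]
mugbase [[ 0.371 -0.231]]
jarbase [[ 0.701 -0.116]]
glassbase [[ 0.857 -0.392]]
bottletop [ 0.726 -0.39   0.165] jar [ 0.703 -0.138  0.069]
yaw 19.010622065245332
to short hover [ 4.2770202  -0.63044991  0.04677319]
```

Measured heights agree with the text: lids at 0.1105 and 0.0666 m, and tray rims at about 0.015 m. The bottle and mug are clear of the grasps. I'll do the short tin first.

Request:
drive_tool(
  motion=[
    [[0.5, -0.08, 0], [0, 0, 0.28], 1],
    [[1.0, -0.15, 0], [0, 0, 0.56], 1],
    [[1.0, -0.15, 0], [0, 0, 0.634], 1],
    [[1.0, -0.15, 0], [0, 0, 0.634], 1],
  ],
  squeeze=20,
)

```text
clock: 0.5
eef_pos: [0.2783, -0.4956, 0.2049]
ee_rot: [[1.0, 0.003, -0.0], [0.003, -1.0, 0.001], [-0.0, -0.001, -1.0]]
wrist_force: [-1.0, -0.1, 0.6]
grip_width: 0.0937
grasp_force: 0.0
```

Request:
drive_tool(
  motion=[
    [[0.4, -0.2, 0], [0, 0, 0], 1],
    [[0.8, -0.4, 0], [0, 0, 0], 1],
    [[1.0, -0.5, 0], [0, 0, 0], 1],
  ],
)

```text
clock: 0.8
eef_pos: [0.3783, -0.446, 0.2051]
ee_rot: [[1.0, 0.002, 0.0], [0.002, -1.0, 0.001], [0.0, -0.001, -1.0]]
wrist_force: [1.3, -0.1, -0.2]
grip_width: 0.094
grasp_force: 0.0
```

Request:
drive_tool(
  motion=[
    [[0.4, -0.2, 0], [0, 0, 0], 1],
    [[0.8, -0.4, 0], [0, 0, 0], 1],
    [[1.0, -0.5, 0], [0, 0, 0], 1],
  ],
)

```text
clock: 1.1
eef_pos: [0.4787, -0.3959, 0.205]
ee_rot: [[1.0, 0.002, 0.0], [0.002, -1.0, 0.001], [0.0, -0.001, -1.0]]
wrist_force: [0.1, -0.5, -0.6]
grip_width: 0.0941
grasp_force: 0.0
```

Request:
drive_tool(
  motion=[
    [[0.4, -0.2, 0], [0, 0, 0], 1],
    [[0.8, -0.4, 0], [0, 0, 0], 1],
    [[0.94, -0.52, 0], [0, 0, 0], 1],
    [[0.94, -0.52, 0], [0, 0, 0], 1],
    [[0.94, -0.52, 0], [0, 0, 0], 1],
  ],
)

```text
clock: 1.6
eef_pos: [0.5697, -0.3458, 0.205]
ee_rot: [[1.0, -0.0, -0.002], [-0.0, -1.0, -0.0], [-0.002, 0.0, -1.0]]
wrist_force: [-0.2, 0.1, 0.6]
grip_width: 0.0938
grasp_force: 0.0
```

Request:
drive_tool(
  motion=[
    [[0.01, -0.02, 0.3], [0, 0, 0], 1],
    [[0.01, -0.02, 0.6], [0, 0, 0], 1],
    [[0.01, -0.02, 0.9], [0, 0, 0], 1],
    [[0.01, -0.02, 1.0], [0, 0, 0], 1],
  ],
)

```text
clock: 2.0
eef_pos: [0.5677, -0.343, 0.1014]
ee_rot: [[1.0, -0.003, -0.006], [-0.003, -1.0, 0.004], [-0.006, -0.004, -1.0]]
wrist_force: [-1.2, 0.4, -0.1]
grip_width: 0.094
grasp_force: 0.0
```

Request:
drive_tool(
  motion=[
    [[0, 0, 0.2], [0, 0, 0], 1],
    [[0, 0, 0.4], [0, 0, 0], 1],
    [[0, 0, 0.6], [0, 0, 0], 1],
    [[0, 0, 0.75], [0, 0, 0], 1],
    [[0, 0, 0.75], [0, 0, 0], 1],
    [[0, 0, 0.75], [0, 0, 0], 1],
  ],
)

```text
clock: 2.6
eef_pos: [0.5719, -0.3437, 0.0311]
ee_rot: [[1.0, -0.001, 0.0], [-0.001, -1.0, -0.0], [0.0, 0.0, -1.0]]
wrist_force: [0.1, -0.4, 0.5]
grip_width: 0.0936
grasp_force: 0.0
```

Request:
drive_tool(
  motion=[
    [[0, 0, 0], [0, 0, 0], 0.75],
    [[0, 0, 0], [0, 0, 0], 0.6],
    [[0, 0, 0], [0, 0, 0], 0.55],
    [[0, 0, 0], [0, 0, 0], 0.5],
    [[0, 0, 0], [0, 0, 0], 0.45],
    [[0, 0, 0], [0, 0, 0], 0.4],
    [[0, 0, 0], [0, 0, 0], 0.3],
    [[0, 0, 0], [0, 0, 0], 0.3],
  ],
)

```text
clock: 3.4
eef_pos: [0.5721, -0.3431, 0.0305]
ee_rot: [[1.0, -0.0, 0.0], [-0.0, -1.0, -0.0], [0.0, 0.0, -1.0]]
wrist_force: [0.2, -0.1, 1.4]
grip_width: 0.0456
grasp_force: 20.0
```

Request:
drive_tool(
  motion=[
    [[0, 0, -0.1], [0, 0, 0], 0.3],
    [[0, 0, -0.3], [0, 0, 0], 0.3],
    [[0, 0, -0.6], [0, 0, 0], 0.3],
    [[0, 0, -0.8], [0, 0, 0], 0.3],
    [[0, 0, -1.0], [0, 0, 0], 0.3],
  ],
  squeeze=25,
)

```text
clock: 3.9
eef_pos: [0.5721, -0.3428, 0.1322]
ee_rot: [[1.0, -0.0, 0.001], [-0.0, -1.0, -0.0], [0.001, 0.0, -1.0]]
wrist_force: [-0.5, 0.3, -0.7]
grip_width: 0.0453
grasp_force: 25.0
```

Request:
drive_tool(
  motion=[
    [[0, -0.1, -0.2], [0, 0, 0], 0.3],
    [[0.1, -0.3, -0.4], [0, 0, 0], 0.3],
    [[0.2, -0.6, -0.6], [0, 0, 0], 0.3],
    [[0.39, -1.0, -0.6], [0, 0, 0], 0.3],
  ],
)

```text
clock: 4.3
eef_pos: [0.6126, -0.2445, 0.1953]
ee_rot: [[1.0, -0.003, 0.006], [-0.003, -1.0, -0.004], [0.006, 0.004, -1.0]]
wrist_force: [0.8, -1.0, -0.7]
grip_width: 0.0453
grasp_force: 25.0
```

Request:
drive_tool(
  motion=[
    [[0, -0.33, 0], [0, 0, 0], 0.3],
    [[0, -0.67, 0], [0, 0, 0], 0.3],
    [[0, -1.0, 0], [0, 0, 0], 0.3],
  ],
)

```text
clock: 4.6
eef_pos: [0.6107, -0.1412, 0.1908]
ee_rot: [[1.0, 0.0, -0.0], [0.0, -1.0, 0.0], [-0.0, -0.0, -1.0]]
wrist_force: [0.4, 0.5, -1.0]
grip_width: 0.046
grasp_force: 25.0
```

Request:
drive_tool(
  motion=[
    [[0, -0.33, 0], [0, 0, 0], 0.3],
    [[0, -0.67, 0], [0, 0, 0], 0.3],
    [[0, -1.0, 0], [0, 0, 0], 0.3],
  ],
)

```text
clock: 4.9
eef_pos: [0.6106, -0.0413, 0.1909]
ee_rot: [[1.0, -0.0, -0.0], [-0.0, -1.0, 0.0], [-0.0, -0.0, -1.0]]
wrist_force: [0.2, 0.6, -0.8]
grip_width: 0.0458
grasp_force: 25.0
```

Request:
drive_tool(
  motion=[
    [[0, -0.33, 0], [0, 0, 0], 0.3],
    [[0, -0.67, 0], [0, 0, 0], 0.3],
    [[0, -1.0, 0], [0, 0, 0], 0.3],
  ],
)

```text
clock: 5.2
eef_pos: [0.6106, 0.0587, 0.1909]
ee_rot: [[1.0, -0.0, -0.0], [-0.0, -1.0, 0.0], [-0.0, -0.0, -1.0]]
wrist_force: [0.2, 0.2, -0.5]
grip_width: 0.0456
grasp_force: 25.0
```

Request:
drive_tool(
  motion=[
    [[0, -0.33, 0], [0, 0, 0], 0.3],
    [[0, -0.67, 0], [0, 0, 0], 0.3],
    [[0, -1.0, 0], [0, 0, 0], 0.3],
  ],
)

```text
clock: 5.5
eef_pos: [0.6106, 0.1586, 0.1909]
ee_rot: [[1.0, -0.0, -0.0], [-0.0, -1.0, 0.0], [-0.0, -0.0, -1.0]]
wrist_force: [0.2, -0.3, -1.8]
grip_width: 0.0459
grasp_force: 25.0
```

Request:
drive_tool(
  motion=[
    [[0, -0.33, 0], [0, 0, 0], 0.3],
    [[0, -0.67, 0], [0, 0, 0], 0.3],
    [[0, -0.9, 0], [0, 0, 0], 0.3],
    [[0, -1.0, 0], [0, 0, 0], 0.3],
  ],
)

```text
clock: 5.9
eef_pos: [0.6104, 0.2594, 0.1907]
ee_rot: [[1.0, 0.002, -0.0], [0.002, -1.0, 0.001], [-0.0, -0.001, -1.0]]
wrist_force: [-1.0, -0.7, -1.1]
grip_width: 0.0458
grasp_force: 25.0
```

Request:
drive_tool(
  motion=[
    [[0, -0.2, 0], [0, 0, -0.1], 0.3],
    [[0, -0.32, 0], [0, 0, -0.217], 0.3],
    [[0, -0.32, 0], [0, 0, -0.217], 0.3],
    [[0, -0.32, 0], [0, 0, -0.217], 0.3],
  ],
)

```text
clock: 6.3
eef_pos: [0.6111, 0.2886, 0.1904]
ee_rot: [[0.994, 0.113, -0.0], [0.113, -0.994, -0.001], [-0.0, 0.001, -1.0]]
wrist_force: [0.3, 0.3, -0.7]
grip_width: 0.0456
grasp_force: 25.0
```

Run:
```python
from h import *
s=arm.state();print(s['clock'],s['eef_pos'],s['ee_rot'])
S=arm.grab_frame('side');T=arm.grab_frame('top')
cv2.imwrite('pics/a.png',np.hstack([cv2.resize(S[200:410,20:300],(400,300)),cv2.resize(T[0:210,30:310],(400,300))])[:,:,::-1])
```

```text
6.3 [0.61112283 0.28858076 0.19040801] [[ 9.93628451e-01  1.12705155e-01 -2.21304208e-04]
 [ 1.12704994e-01 -9.93628288e-01 -6.40281761e-04]
 [-2.92057176e-04  6.11260085e-04 -9.99999771e-01]]
```

View pics/a.png

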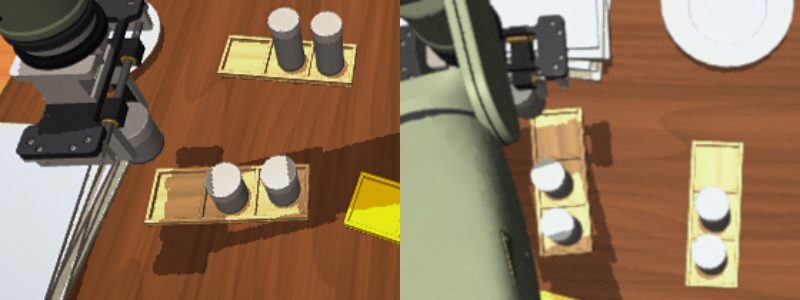

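The short tin hangs upright in the fingers next to the tray. The free pocket is clear, at about (180,195) in the left half and (557,130) in the right half. I'll lower it now.

Request:
drive_tool(
  motion=[
    [[0, 0, 0.25], [0, 0, 0], 0.3],
    [[0, 0, 0.5], [0, 0, 0], 0.3],
    [[0, 0, 0.75], [0, 0, 0], 0.3],
    [[0, 0, 1.0], [0, 0, 0], 0.3],
    [[0, 0, 1.0], [0, 0, 0], 0.3],
  ],
)

```text
clock: 6.9
eef_pos: [0.6077, 0.2868, 0.0856]
ee_rot: [[0.994, 0.112, -0.009], [0.112, -0.994, -0.003], [-0.009, 0.002, -1.0]]
wrist_force: [-0.1, 0.1, -0.8]
grip_width: 0.0456
grasp_force: 25.0
```

Request:
drive_tool(
  motion=[
    [[0, 0, 0.15], [0, 0, 0], 0.3],
    [[0, 0, 0.3], [0, 0, 0], 0.3],
    [[0, 0, 0.4], [0, 0, 0], 0.3],
    [[0, 0, 0.48], [0, 0, 0], 0.3],
    [[0, 0, 0.48], [0, 0, 0], 0.3],
    [[0, 0, 0.48], [0, 0, 0], 0.3],
  ],
)

```text
clock: 7.5
eef_pos: [0.6112, 0.2892, 0.0425]
ee_rot: [[0.994, 0.113, 0.0], [0.113, -0.994, 0.0], [0.0, -0.0, -1.0]]
wrist_force: [1.0, 0.5, -0.7]
grip_width: 0.0455
grasp_force: 25.0
```

Request:
drive_tool(
  motion=[
    [[0, 0, 0.02], [0, 0, 0], 0.3],
    [[0, 0, 0.04], [0, 0, 0], 0.3],
    [[0, 0, 0.06], [0, 0, 0], 0.3],
    [[0, 0, 0.07], [0, 0, 0], 0.3],
    [[0, 0, 0.07], [0, 0, 0], 0.3],
    [[0, 0, 0.07], [0, 0, 0], 0.3],
  ],
)

```text
clock: 8.1
eef_pos: [0.6111, 0.289, 0.0354]
ee_rot: [[0.994, 0.113, -0.0], [0.113, -0.994, 0.0], [-0.0, -0.0, -1.0]]
wrist_force: [0.4, 0.3, -0.7]
grip_width: 0.0456
grasp_force: 25.0
```

Request:
drive_tool(
  motion=[
    [[0, 0, 0.01], [0, 0, 0], 0.3],
    [[0, 0, 0.01], [0, 0, 0], 0.3],
    [[0, 0, 0.015], [0, 0, 0], 0.3],
    [[0, 0, 0.015], [0, 0, 0], 0.3],
  ],
)

```text
clock: 8.5
eef_pos: [0.6113, 0.2891, 0.0345]
ee_rot: [[0.994, 0.113, 0.0], [0.113, -0.994, 0.0], [0.0, -0.0, -1.0]]
wrist_force: [-1.1, -0.7, 2.9]
grip_width: 0.0456
grasp_force: 25.0
```

Contact felt at the expected height (+2.9 N), so I'll release and retreat.

Request:
drive_tool(
  motion=[
    [[0, 0, 0.015], [0, 0, 0], 0.5],
    [[0, 0, 0.015], [0, 0, 0], 0.6],
    [[0, 0, 0.015], [0, 0, 0], 0.7],
    [[0, 0, 0.015], [0, 0, 0], 0.9],
    [[0, 0, 0.015], [0, 0, 0], 0.9],
    [[0, 0, 0.015], [0, 0, 0], 0.9],
  ],
)

```text
clock: 9.1
eef_pos: [0.6111, 0.289, 0.0324]
ee_rot: [[0.994, 0.113, -0.0], [0.113, -0.994, -0.0], [-0.0, 0.0, -1.0]]
wrist_force: [-0.4, 0.4, 0.3]
grip_width: 0.0829
grasp_force: 0.0
```

Request:
drive_tool(
  motion=[
    [[0, 0, -0.1], [0, 0, 0], 0.9],
    [[0, 0, -0.3], [0, 0, 0], 0.9],
    [[0, 0, -0.6], [0, 0, 0], 0.9],
    [[0, 0, -0.9], [0, 0, 0], 0.9],
    [[0, 0, -1.0], [0, 0, 0], 0.9],
  ],
)

```text
clock: 9.6
eef_pos: [0.6139, 0.29, 0.1378]
ee_rot: [[0.994, 0.113, 0.008], [0.113, -0.994, 0.003], [0.008, -0.002, -1.0]]
wrist_force: [0.8, 0.8, 1.2]
grip_width: 0.0845
grasp_force: 0.0
```

Request:
drive_tool(
  motion=[
    [[0, 0, -0.3], [0, 0, 0.1], 1],
    [[-0.1, 0.3, -0.7], [0, 0, 0.217], 1],
    [[-0.2, 0.7, -0.7], [0, 0, 0.217], 1],
    [[-0.2, 1.0, -0.7], [0, 0, 0.217], 1],
    [[-0.2, 1.0, -0.7], [0, 0, 0.217], 1],
  ],
)

```text
clock: 10.1
eef_pos: [0.6027, 0.1839, 0.2026]
ee_rot: [[1.0, -0.005, 0.0], [-0.005, -1.0, -0.001], [0.0, 0.001, -1.0]]
wrist_force: [0.5, -0.1, -0.3]
grip_width: 0.0942
grasp_force: 0.0
```

Request:
drive_tool(
  motion=[
    [[-0.15, 0.4, 0], [0, 0, 0], 1],
    [[-0.35, 0.8, 0], [0, 0, 0], 1],
  ],
)

```text
clock: 10.3
eef_pos: [0.5672, 0.1077, 0.2016]
ee_rot: [[1.0, 0.002, -0.001], [0.002, -1.0, 0.0], [-0.001, -0.0, -1.0]]
wrist_force: [-0.3, -1.4, 0.3]
grip_width: 0.094
grasp_force: 0.0
```

Request:
drive_tool(
  motion=[
    [[-0.15, 0.4, 0], [0, 0, 0], 1],
    [[-0.35, 0.8, 0], [0, 0, 0], 1],
  ],
)

```text
clock: 10.5
eef_pos: [0.5318, 0.0271, 0.2018]
ee_rot: [[1.0, 0.001, -0.0], [0.001, -1.0, 0.001], [-0.0, -0.001, -1.0]]
wrist_force: [0.3, 0.6, 0.4]
grip_width: 0.0937
grasp_force: 0.0
```

Request:
drive_tool(
  motion=[
    [[-0.15, 0.4, 0], [0, 0, 0], 1],
    [[-0.35, 0.8, 0], [0, 0, 0], 1],
  ],
)

```text
clock: 10.7
eef_pos: [0.4969, -0.053, 0.202]
ee_rot: [[1.0, 0.001, 0.0], [0.001, -1.0, 0.001], [0.0, -0.001, -1.0]]
wrist_force: [0.8, -0.6, -0.6]
grip_width: 0.0941
grasp_force: 0.0
```

Request:
drive_tool(
  motion=[
    [[-0.15, 0.4, 0], [0, 0, 0], 1],
    [[-0.32, 0.78, 0], [0, 0, 0], 1],
    [[-0.32, 0.78, 0], [0, 0, 0], 1],
    [[-0.32, 0.78, 0], [0, 0, 0], 1],
  ],
)

```text
clock: 11.1
eef_pos: [0.4654, -0.1304, 0.2021]
ee_rot: [[1.0, -0.002, -0.0], [-0.002, -1.0, 0.001], [-0.0, -0.001, -1.0]]
wrist_force: [0.0, 0.7, -0.1]
grip_width: 0.094
grasp_force: 0.0
```

Run:
```python
from h import *
s=arm.state();print(s['clock'],s['eef_pos'])
S=arm.grab_frame('side');T=arm.grab_frame('top')
cv2.imwrite('pics/b.png',np.hstack([cv2.resize(S[100:400,60:340],(400,430)),cv2.resize(T[0:300,90:370],(400,430))])[:,:,::-1])
x,e=tri(lid(S,(152,330),170)[0],lid(T,(127,89),170)[0]) if 0 else (0,0)
```

```text
11.1 [ 0.46537553 -0.13041201  0.20207921]
```

View pics/b.png

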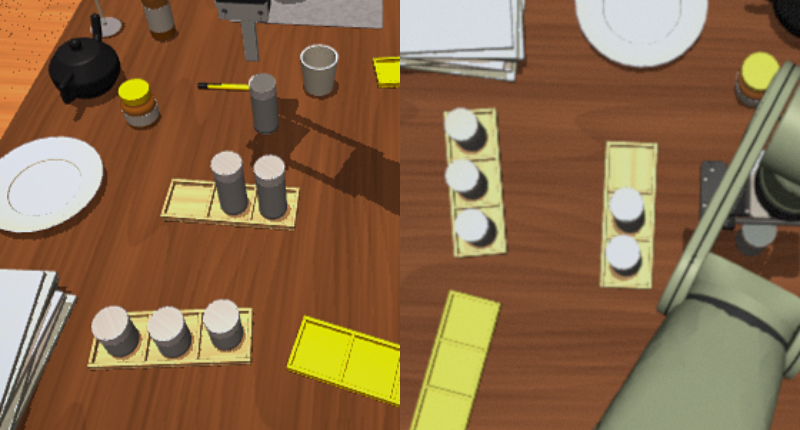

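The short tin stands upright in its pocket at (115,330) in the left half and (463,128) in the right half. The gripper is above the stray tall tin at (264,100) in the left half.

Request:
drive_tool(
  motion=[
    [[0.01, 0.026, 0.25], [0, 0, 0], 1],
    [[0.01, 0.026, 0.5], [0, 0, 0], 1],
    [[0.01, 0.026, 0.75], [0, 0, 0], 1],
    [[0.01, 0.026, 0.85], [0, 0, 0], 1],
  ],
)

```text
clock: 11.6
eef_pos: [0.4652, -0.1306, 0.1148]
ee_rot: [[1.0, 0.003, -0.004], [0.003, -1.0, 0.003], [-0.004, -0.003, -1.0]]
wrist_force: [-0.2, 0.3, 0.5]
grip_width: 0.0944
grasp_force: 0.0
```

Request:
drive_tool(
  motion=[
    [[0, 0, 0.2], [0, 0, 0], 1],
    [[0, 0, 0.4], [0, 0, 0], 1],
    [[0, 0, 0.57], [0, 0, 0], 1],
    [[0, 0, 0.57], [0, 0, 0], 1],
    [[0, 0, 0.57], [0, 0, 0], 1],
  ],
)

```text
clock: 12.1
eef_pos: [0.4671, -0.1325, 0.0609]
ee_rot: [[1.0, 0.001, 0.0], [0.001, -1.0, 0.0], [0.0, -0.0, -1.0]]
wrist_force: [-0.2, 0.2, 0.2]
grip_width: 0.0938
grasp_force: 0.0
```

Request:
drive_tool(
  motion=[
    [[0, 0, 0], [0, 0, 0], 0.75],
    [[0, 0, 0], [0, 0, 0], 0.6],
    [[0, 0, 0], [0, 0, 0], 0.55],
    [[0, 0, 0], [0, 0, 0], 0.5],
    [[0, 0, 0], [0, 0, 0], 0.45],
    [[0, 0, 0], [0, 0, 0], 0.4],
    [[0, 0, 0], [0, 0, 0], 0.3],
    [[0, 0, 0], [0, 0, 0], 0.3],
  ],
)

```text
clock: 12.9
eef_pos: [0.4665, -0.1332, 0.0605]
ee_rot: [[1.0, -0.0, -0.0], [-0.0, -1.0, -0.0], [-0.0, 0.0, -1.0]]
wrist_force: [-0.4, -0.8, -0.5]
grip_width: 0.0457
grasp_force: 25.0
```

Request:
drive_tool(
  motion=[
    [[0, 0, -0.1], [0, 0, 0], 0.3],
    [[0, 0, -0.3], [0, 0, 0], 0.3],
    [[0, 0, -0.6], [0, 0, 0], 0.3],
    [[0, 0, -0.9], [0, 0, 0], 0.3],
    [[0, 0, -1.0], [0, 0, 0], 0.3],
  ],
)

```text
clock: 13.4
eef_pos: [0.4686, -0.1341, 0.1642]
ee_rot: [[1.0, -0.0, 0.006], [-0.0, -1.0, -0.003], [0.006, 0.003, -1.0]]
wrist_force: [-0.1, -0.5, -1.4]
grip_width: 0.0458
grasp_force: 25.0
```

Request:
drive_tool(
  motion=[
    [[0.2, 0, -0.2], [0, 0, 0], 0.3],
    [[0.45, -0.2, -0.3], [0, 0, 0], 0.3],
    [[0.7, -0.4, -0.3], [0, 0, 0], 0.3],
    [[1.0, -0.7, -0.3], [0, 0, 0], 0.3],
    [[1.0, -0.9, -0.3], [0, 0, 0], 0.3],
  ],
)

```text
clock: 13.9
eef_pos: [0.5688, -0.0415, 0.1896]
ee_rot: [[1.0, 0.001, 0.001], [0.001, -1.0, 0.001], [0.001, -0.001, -1.0]]
wrist_force: [-0.3, 0.9, -1.3]
grip_width: 0.0456
grasp_force: 25.0
```

Request:
drive_tool(
  motion=[
    [[0.03, -0.3, 0], [0, 0, 0], 0.3],
    [[0.03, -0.6, 0], [0, 0, 0], 0.3],
    [[0.03, -0.85, 0], [0, 0, 0], 0.3],
    [[0.03, -0.94, 0], [0, 0, 0], 0.3],
    [[0.03, -0.94, 0], [0, 0, 0], 0.3],
    [[0.03, -0.94, 0], [0, 0, 0], 0.3],
  ],
)

```text
clock: 14.5
eef_pos: [0.5693, 0.05, 0.1901]
ee_rot: [[1.0, -0.0, -0.001], [-0.0, -1.0, -0.001], [-0.001, 0.001, -1.0]]
wrist_force: [0.4, 0.0, -1.5]
grip_width: 0.0455
grasp_force: 25.0
```

Next I'll lower it to about 1.5 mm above the floor (release height 0.0645).

Request:
drive_tool(
  motion=[
    [[0, -0.01, 0.2], [0, 0, 0], 0.3],
    [[0, -0.01, 0.4], [0, 0, 0], 0.3],
    [[0, -0.01, 0.6], [0, 0, 0], 0.3],
    [[0, -0.01, 0.8], [0, 0, 0], 0.3],
    [[0, -0.01, 0.9], [0, 0, 0], 0.3],
    [[0, -0.01, 0.9], [0, 0, 0], 0.3],
  ],
)

```text
clock: 15.1
eef_pos: [0.568, 0.0508, 0.0986]
ee_rot: [[1.0, -0.002, -0.004], [-0.002, -1.0, -0.0], [-0.004, 0.0, -1.0]]
wrist_force: [-0.1, -0.5, -1.1]
grip_width: 0.0457
grasp_force: 25.0
```

Request:
drive_tool(
  motion=[
    [[0, 0, 0.1], [0, 0, 0], 0.3],
    [[0, 0, 0.17], [0, 0, 0], 0.3],
    [[0, 0, 0.23], [0, 0, 0], 0.3],
    [[0, 0, 0.27], [0, 0, 0], 0.3],
    [[0, 0, 0.29], [0, 0, 0], 0.3],
    [[0, 0, 0.29], [0, 0, 0], 0.3],
    [[0, 0, 0.29], [0, 0, 0], 0.3],
  ],
)

```text
clock: 15.8
eef_pos: [0.5697, 0.0519, 0.0717]
ee_rot: [[1.0, 0.0, 0.001], [0.0, -1.0, -0.0], [0.001, 0.0, -1.0]]
wrist_force: [0.4, 0.1, -0.8]
grip_width: 0.0461
grasp_force: 25.0
```

Run:
```python
from h import *
S=arm.grab_frame('side');T=arm.grab_frame('top')
cv2.imwrite('pics/c.png',np.hstack([cv2.resize(S[150:300,130:330],(400,300)),cv2.resize(T[50:215,180:400],(400,300))])[:,:,::-1])
```

```text
(no output)
```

View pics/c.png

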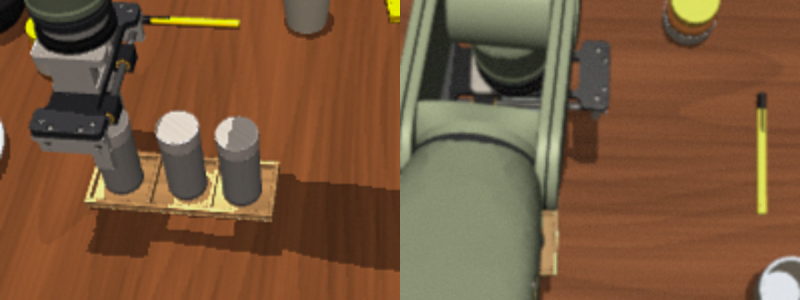

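The tall tin is upright over the middle of the free pocket, with its base at about (125,187) in the left half. It still has about 7 mm to go.

Request:
drive_tool(
  motion=[
    [[0, 0, 0.02], [0, 0, 0], 0.3],
    [[0, 0, 0.04], [0, 0, 0], 0.3],
    [[0, 0, 0.055], [0, 0, 0], 0.3],
    [[0, 0, 0.06], [0, 0, 0], 0.3],
    [[0, 0, 0.065], [0, 0, 0], 0.3],
    [[0, 0, 0.065], [0, 0, 0], 0.3],
  ],
)

```text
clock: 16.5
eef_pos: [0.5694, 0.0518, 0.0648]
ee_rot: [[1.0, -0.0, -0.0], [-0.0, -1.0, 0.0], [-0.0, -0.0, -1.0]]
wrist_force: [-0.4, -0.5, -2.3]
grip_width: 0.0458
grasp_force: 25.0
```

Request:
drive_tool(
  motion=[
    [[0, 0, 0.005], [0, 0, 0], 0.3],
    [[0, 0, 0.01], [0, 0, 0], 0.3],
    [[0, 0, 0.015], [0, 0, 0], 0.3],
    [[0, 0, 0.015], [0, 0, 0], 0.3],
  ],
)

```text
clock: 16.9
eef_pos: [0.5698, 0.0518, 0.0645]
ee_rot: [[1.0, -0.0, 0.0], [-0.0, -1.0, -0.0], [0.0, 0.0, -1.0]]
wrist_force: [-2.0, -0.6, 5.1]
grip_width: 0.0459
grasp_force: 25.0
```

Request:
drive_tool(
  motion=[
    [[0, 0, 0.01], [0, 0, 0], 0.5],
    [[0, 0, 0.01], [0, 0, 0], 0.6],
    [[0, 0, 0.01], [0, 0, 0], 0.7],
    [[0, 0, 0.01], [0, 0, 0], 0.9],
    [[0, 0, 0.01], [0, 0, 0], 0.9],
    [[0, 0, 0.01], [0, 0, 0], 0.9],
  ],
)

```text
clock: 17.5
eef_pos: [0.5695, 0.0518, 0.0624]
ee_rot: [[1.0, -0.0, -0.0], [-0.0, -1.0, -0.0], [-0.0, 0.0, -1.0]]
wrist_force: [-0.6, -1.0, 0.2]
grip_width: 0.0824
grasp_force: 0.0
```

Request:
drive_tool(
  motion=[
    [[0, 0, -0.1], [0, 0, 0], 0.9],
    [[0, 0, -0.3], [0, 0, 0], 0.9],
    [[0, 0, -0.6], [0, 0, 0], 0.9],
    [[0, 0, -0.9], [0, 0, 0], 0.9],
    [[0, 0, -1.0], [0, 0, 0], 0.9],
  ],
)

```text
clock: 18.0
eef_pos: [0.5722, 0.0518, 0.1671]
ee_rot: [[1.0, -0.0, 0.008], [-0.0, -1.0, -0.0], [0.008, 0.0, -1.0]]
wrist_force: [0.2, -0.5, -0.2]
grip_width: 0.0843
grasp_force: 0.0
```

Request:
drive_tool(
  motion=[
    [[0, 0, -0.3], [0, 0, 0], 0.9],
    [[-0.1, 0.3, -0.5], [0, 0, 0], 0.9],
    [[-0.2, 0.6, -0.5], [0, 0, 0], 0.9],
    [[-0.3, 1.0, -0.5], [0, 0, 0], 0.9],
  ],
)

```text
clock: 18.4
eef_pos: [0.5395, -0.0482, 0.2132]
ee_rot: [[1.0, 0.002, 0.002], [0.002, -1.0, -0.0], [0.002, 0.0, -1.0]]
wrist_force: [1.5, -0.4, -1.0]
grip_width: 0.0845
grasp_force: 0.0
```

Request:
drive_tool(
  motion=[
    [[-0.1, 0.3, 0], [0, 0, 0], 0.9],
    [[-0.2, 0.6, 0], [0, 0, 0], 0.9],
    [[-0.3, 1.0, 0], [0, 0, 0], 0.9],
    [[-0.3, 1.0, 0], [0, 0, 0], 0.9],
    [[-0.3, 1.0, 0], [0, 0, 0], 0.9],
    [[-0.3, 1.0, 0], [0, 0, 0], 0.9],
  ],
)

```text
clock: 19.0
eef_pos: [0.5094, -0.1473, 0.2121]
ee_rot: [[1.0, 0.0, -0.001], [0.0, -1.0, 0.001], [-0.001, -0.001, -1.0]]
wrist_force: [-0.1, -0.2, -1.2]
grip_width: 0.0846
grasp_force: 0.0
```

Run:
```python
from h import *
S=arm.grab_frame('side');T=arm.grab_frame('top')
cv2.imwrite('pics/d.png',np.hstack([cv2.resize(S[100:400,60:340],(400,430)),cv2.resize(T[0:300,90:370],(400,430))])[:,:,::-1])
def px(n,w):
    c=arm.calibration(n);q=np.linalg.inv(c['world_from_camera'])@np.r_[w,1]
    return [int(round(q[0]/q[2]*c['fx']+c['cx'])),int(round(q[1]/q[2]*c['fy']+c['cy']))]
for w in([.570,.051,.114],[.611,.289,.069]):
    try:
        a=lid(S,px('side',w),165);b=lid(T,px('top',w),165);x,e=tri(a[0],b[0]);print(w,a[1][2:],b[1][2:],x.round(4),np.round(e,4))
    except Exception as ex: print(w,px('side',w),px('top',w),ex)
```

```text
[0.57, 0.051, 0.114] [ 22  17 283] [ 25  23 444] [0.5695 0.052  0.1141] [0.0006 0.0006]
[0.611, 0.289, 0.069] [ 26  24 460] [ 23  23 417] [0.611  0.2903 0.0673] [0.0012 0.0012]
```

View pics/d.png

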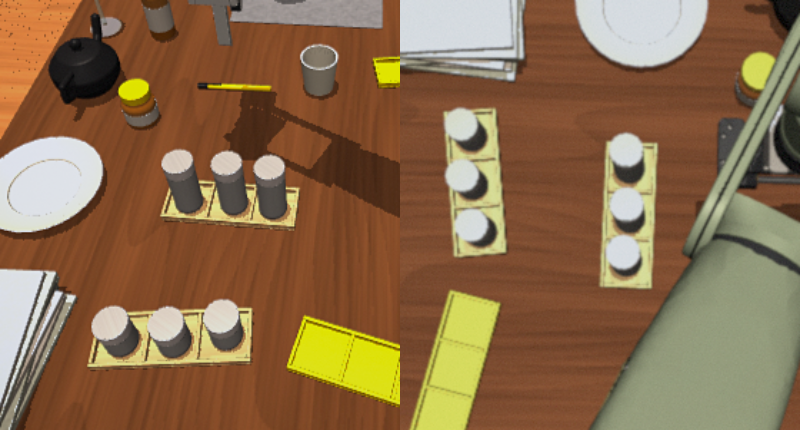

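Both tins stand upright in their end pockets. Their lids measure (0.570, 0.052, 0.114) and (0.611, 0.290, 0.067), within about 2 mm of what they should be, and the arm is clear.

```bash
python3 -c "
from plant import arm
print(arm.hand_in())"
```

```text
the job is handed in; nothing more can be done
None
```

Both tins were set down upright in the free pockets of their matching trays, within about 2 mm of the pocket middles by camera, and the job was handed in after about 19 s of robot time; no verdict came back.

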